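# Shut and latch the bench power box

### The arm

A 6-joint arm with a two-finger parallel gripper is mounted at the origin on the work surface. World frame = base frame: x ahead of the robot, y to its left, z up, the work surface at z = 0. Lengths are in m, angles in rad, forces in N, time in s.
With the tool pointing down it reaches from about 0.225 to 0.875 m from the base axis. Payload 3.4 kg.
Tool frame: the origin (TCP) lies on the centre line of the jaws, within the pads' length; the fingertips stand 11 mm ahead of it and the grasp point (between the pads) lies 8 mm behind it; z points along the fingers, y is the line along which they close (so a half turn about z gives the same grasp; the last joint's range is limited). The gripper opens to 85 mm and grips with 20 to 120 N. Pads are 22 mm wide; open, the fingers measure 114 mm over their backs; the gripper's body (76 mm by 85 mm) begins 54 mm behind the grasp point. The pads swing forward as they close: fully open they stand 13 mm farther back than shut.
Start: joints at [1.139, 0.276, 1.505, -0, 1.361, -0.121], TCP at [0.176, 0.547, 0.242] pointing down, gripper open.
Joint ranges: [-2.89, 2.89], [-0.75, 2.08], [0.22, 2.7], [-1.18, 4.32], [0.11, 2.71], [-2.7, 2.7]. Speed limits (rad/s): [2.57, 2.57, 3.14, 3.14, 3.14, 3.14].

### API

Orientations are given as a unit quaternion [w, x, y, z].
In Python, from rig import manip, eyes, job gives the robot as it stands.
- The arm moves only by the tool drive_tool, never from a script. Its argument "rows" is a list of rows, each a list of 3 entries, a list of its own where there are three numbers: the turn, a rotation vector about the world's x, y, z in rad, then the shift along the world's x, y, z in cm, then the finger opening in cm, from 0 to 8.54. A call has 1 to 8 rows; each row shifts and turns the commanded pose from where the row before left it; what a row does not reach is not made up. A row lasts 1/8 s, in which the tool goes at most 62.5 mm and 10.7 degrees, less where a joint would pass 70% of its speed; a pose out of reach is approached as far as the arm can. A call is refused whole if a number of a shift passes 6.25 or a number of a turn 0.188, either way. A call with a gripper value outside its range is refused whole. The fingers move at their own pace and stop on an object; "force" is the grip in N (left out, the last holds). Time passes only in rows, so rows that do not move let the fingers close. It gives the time, the measured TCP pose, the force, the opening and the grip force at its end, in the units of the state.
- manip.get_state(): the state, without advancing time (a new reading comes with each control period).
- eyes.get_image(name): name is "scene" or "top" or "wrist"; returns the picture (480x640x3 uint8, red, green, blue); there is no depth.
- eyes.get_calibration(name): a dict with "camera_matrix" (3x3 intrinsics, pixels), "view" (4x4, takes a point from world to camera coordinates). Camera axes: x right, y up, looking along -z (the intrinsics and any distortion apply to the point x, -y, -z); pixel columns grow to the right and rows downward; lengths in m; the calibration is good to about 2 mm. The wrist camera is an equidistant fisheye: a pixel r from the principal point sees the ray r / f radians off the axis. A picture is of the moment at which its call begins: read the wrist's pose just before it. get_calibration takes no time and is no camera call; for the wrist camera it gives the pose at the moment of the call.
- job.sign_off(): hands the job in; it is judged then, once.
The state is a dict: "clock": time; "qpos": joint angles; "qd": joint speeds; "effort": joint torques, N m; "position": TCP position; "ee_rot": TCP orientation; "contact_force": force on the tool from outside, world axes, zero at the start; "moment": the same for the moment, N m; "width": finger opening in m; "gripper_force": force on a finger pad.
Only numpy, scipy, OpenCV 4.12 (cv2) and the standard library are available. Lean on these libraries where they do the work, as an engineer would, in place of code of your own. Each camera call takes 0.05 s, during which the arm holds its last target. There are 200 camera calls.

### The job

The lid of the steel power box on the model-making bench has been left open. Swing it down and, holding it down firmly but gently against its springy seal, turn the wing knob clockwise a quarter turn until it is fully home, so that the hidden tongue swings under the frame edge and the lid stays down by itself. Do not force it, and leave everything else on the bench where it is.

Things in the scene. Friction and masses are not known exactly. Their poses are not given: they have to be found in the camera images.
- box: grey steel power box screwed to the bench: 180 (x) x 220 (y) x about 80 mm high, open on top, origin at the centre of its underside. Its -x side is the front, with the socket plates and, along its top, the frame edge.
- frame: frame of the box's opening, origin 80 mm above the centre of the box's underside. Its front edge is a flange (20 mm wide, 8 mm thick) along the box's front, on which the shut lid stops. The flange's top is nominally level with this origin but in truth up to 7 mm higher or lower (it is adjustable), different each time and not shown by any measured pose: it must be felt. Never load it and its seal with over 28 N in all.
- lid (a joint): angle of the grey lid (rad), positive = raised; 178 (from the hinge) x 220 x 4 mm, 0.25 kg. The stiff hinge holds it where it is left; 1 or 2 N at the front edge swings it down. A black springy seal strip on the flange stands 12 mm proud of it: the lid meets it at about 0.07 and stops rigidly on the flange at 0, both up to 0.043 more or less with the flange's true height.
- lid_hinge (a point): centre of the hinge line, which runs along the box's y: 88 mm to +x of the box's centre, 80 mm above its underside, in the plane of the lid's underside. Axes are the box's and do not turn with the lid; a raised lid slants up from here towards the front.
- lid_edge (a point): point on the lid's upper face near its free front edge, 165 mm from the hinge and 65 mm to +y of its middle, clear of the knob, 4 mm above the plane of the lid's underside; axes turn with the lid (z = out of its upper face)
- knob (a joint): angle of the black wing knob (rad), growing clockwise seen from above. It starts between -0.2 and 0.2, wing about along the box's y: latch open. At its stop, 1.5, the wing lies nearly along the box's x: latch home. Friction 0.05 N m free, up to 0.3 N m under load. Turned with the lid well raised, the tongue swings over the frame edge and the lid cannot shut.
- knob_grip (a point): point on the knob's axis at mid-height of its wing, 30 mm above the plane of the lid's underside (26 mm above its upper face), 134 mm from the hinge, on the lid's middle line. Wing 10 mm thick, 50 mm long; its top 8.5 mm above this point, its foot 17.5 mm below it on a round disc 44 mm across. Axes turn with the knob: y along the wing, x across it, z outwards along its axis.
- tongue (a point): end of the knob's steel tongue, hidden under the lid (12 mm wide, 34 mm long from the axis, 5 mm thick). It reaches the flange at a knob angle of about 0.5 and passes under it only if the lid is pressed down against the seal to within 2.5 mm of its stop: about 16 N at the knob does it, 20 N reaches the stop. Pressed less, it jams. Once under, it keeps the seal squeezed.
- tape: bystander: tape roll lying flat, 90 mm across, 24 mm high; origin at the centre of its underside; to be left alone
- marker: bystander: marker pen lying, 135 mm long, 15 mm thick; origin at the centre of its underside; to be left alone
- scissors: bystander: scissors lying flat, 150 mm long; origin at the centre of its underside; to be left alone
- card_block: bystander: cardboard block 85 x 55 x 30 mm high in front of the box; origin at the centre of its underside; to be left alone
- adapter: bystander: black plug adapter 55 x 40 x 32 mm high behind the box; origin at the centre of its underside; to be left alone

How it is judged:
By the outcome, as a careful person would: the job done as asked, in the order asked, and still so for the second after the job is handed in, with the robot touching nothing.
It also fails if it takes over 61 s, if anything falls off the work surface, if the arm or the gripper's body presses on something with over 40 N, if the wrist force passes 120 N, or if a joint passes its speed limit or range.

## Working session

There is one attempt and no reset: what is moved stays moved. The work goes in short steps, Python scripts to look and compute and a tool call to move; the robot and the scene stay as the last step left them, time stands still between calls to the robot, and variables do not carry over. Pictures are saved under pics/ and viewed, at most 10 in all, crops included, and the job is handed in when it is done.

Besides the shell and the picture viewer there is one more tool, called in YAML: its name, and indented under it one key for each argument. drive_tool: Moves the arm, as the interface text tells. Its arguments: {"type":"object","properties":{"rows":{"type":"array"},"force":{"type":"number"}},"required":["rows"]}

```bash
mkdir -p pics; python3 - <<'E'
from rig import manip, eyes, job
import cv2
for n in ("scene","top"):
    cv2.imwrite(f"pics/{n}0.png",eyes.get_image(n)[:,:,::-1])
    c=eyes.get_calibration(n);print(n,c)
print(manip.get_state())
E
```

```text
scene {'camera_matrix': array([[595.17753533,   0.        , 324.82022277],
       [  0.        , 595.17753533, 239.52249279],
       [  0.        ,   0.        ,   1.        ]]), 'view': array([[ 0.42707376,  0.90421385, -0.00230648, -0.29359127],
       [-0.64634633,  0.30706089,  0.6985342 ,  0.31744362],
       [ 0.63233253, -0.29683485,  0.71557295, -1.61184427],
       [ 0.        ,  0.        ,  0.        ,  1.        ]])}
top {'camera_matrix': array([[485.47178603,   0.        , 324.24336944],
       [  0.        , 485.47178603, 245.96027456],
       [  0.        ,   0.        ,   1.        ]]), 'view': array([[-0.01258313, -0.99985054, -0.01185583,  0.04763742],
       [ 0.99737843, -0.01339522,  0.07111136, -0.62836039],
       [-0.07125954, -0.01092994,  0.99739792, -1.08296102],
       [ 0.        ,  0.        ,  0.        ,  1.        ]])}
{'clock': 0.1, 'qpos': array([ 1.13899873e+00,  2.76547534e-01,  1.50602359e+00, -1.01187713e-06,
        1.36072693e+00, -1.21019963e-01]), 'qd': array([-1.39113974e-05, -2.70343237e-04, -2.47612754e-03, -1.72116210e-03,
        6.89247163e-05,  1.31946847e-03]), 'effort': array([ 4.72545671e-04, -4.17700982e+01, -2.46402347e+01, -4.63307842e-04,
        5.79958330e-03,  5.85582015e-06]), 'position': array([0.17565333, 0.54702124, 0.24151042]), 'ee_rot': array([-2.32228182e-04,  1.54764083e-01,  9.87951088e-01, -8.20468513e-04]), 'contact_force': array([ 0.05358133, -0.69956022, -0.56872487]), 'moment': array([ 0.04675603, -0.0083428 ,  0.01454843]), 'gripper_force': 0.0, 'width': 0.08543768812469278}
```

View pics/top0.png

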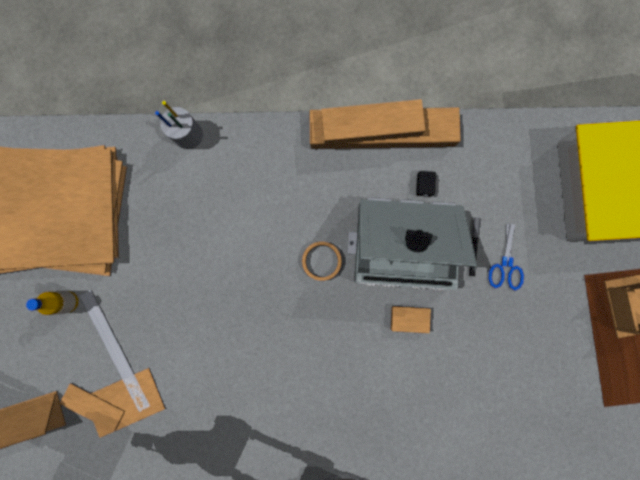

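View pics/scene0.png

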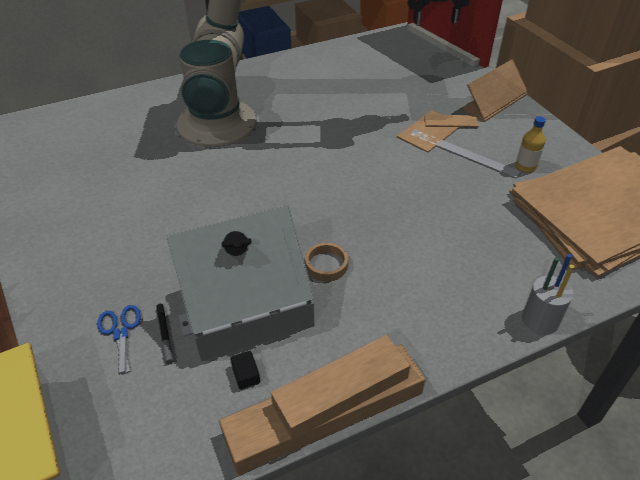

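The top view shows the open-lidded box at about (415,245), with the knob near (418,240), the tape at (322,261), the card block at (411,319), the adapter at (426,184) and the scissors at (506,265). The scene view shows the knob near (236,243), and the hinge edge runs from (190,330) to (308,300). I'll enlarge both.

```bash
python3 - <<'E'
import cv2,numpy as np
a=cv2.imread("pics/top0.png")[185:305,335:495];b=cv2.imread("pics/scene0.png")[195:365,150:330]
cv2.imwrite("pics/c1.png",cv2.resize(a,None,fx=5,fy=5,interpolation=cv2.INTER_CUBIC))
cv2.imwrite("pics/c2.png",cv2.resize(b,None,fx=3.5,fy=3.5,interpolation=cv2.INTER_CUBIC))
E
```

```text
(no output)
```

View pics/c1.png

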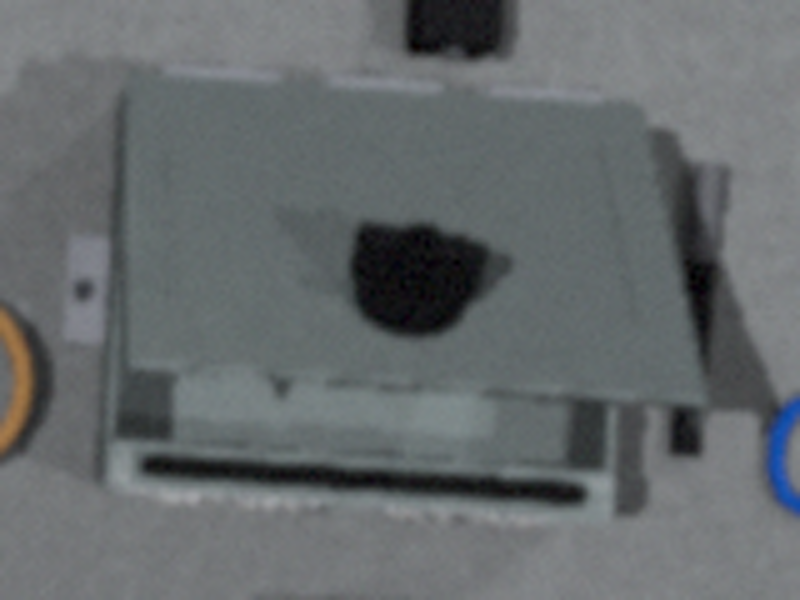

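View pics/c2.png

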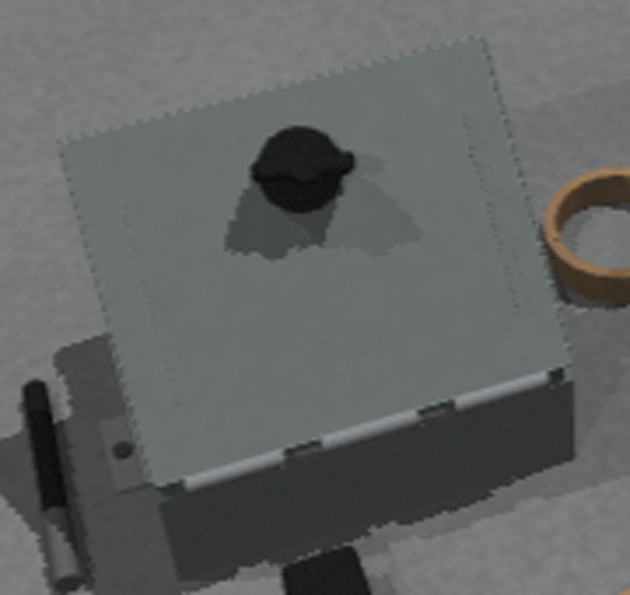

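The top crop shows lid corners at (125,78), (650,108), (708,405) and (128,368). The scene crop shows them at (60,142), (485,37), (570,362) and (150,485), and the flange front corners in the top crop are (107,490) and (612,517). I'll fit the box pose and lid angle to these.

```bash
cat > h.py <<'E'
import numpy as np, cv2
from rig import manip, eyes, job
def proj(n,P):
    c=eyes.get_calibration(n);V=c["view"];q=np.atleast_2d(P)@V[:3,:3].T+V[:3,3]
    q=q*[1,-1,-1];p=q@c["camera_matrix"].T;return p[:,:2]/p[:,2:]
def lidpt(p,d,off,up):  # d from hinge, off along box y, up from underside plane
    x,y,yaw,a=p[:4];L=np.array([.088-d*np.cos(a)+up*np.sin(a),off,.08+d*np.sin(a)+up*np.cos(a)])
    return box(p,L)
def box(p,L):
    c,s=np.cos(p[2]),np.sin(p[2]);return np.array([p[0]+c*L[0]-s*L[1],p[1]+s*L[0]+c*L[1],L[2]])
E
cat > fit.py <<'E'
from h import *
from scipy.optimize import least_squares
T=np.array([(125,78),(650,108),(708,405),(128,368),(107,490),(612,517)])/5+[335,185]-.4
S=np.array([(570,362),(150,485),(60,142),(485,37)])/3.5+[150,195]-.36
def model(p):
    C=[lidpt(p,0,.11,.004),lidpt(p,0,-.11,.004),lidpt(p,.178,-.11,.004),lidpt(p,.178,.11,.004)]
    F=[box(p,[-.09,.11,.08]),box(p,[-.09,-.11,.08])]
    return np.vstack([proj("top",C+F),proj("scene",C)])
r=least_squares(lambda p:(model(p)-np.vstack([T,S])).ravel(),[.6,-.13,0,.5],loss="soft_l1")
p=r.x;print(p);print((model(p)-np.vstack([T,S])).round(1))
np.save("p.npy",p)
print("hinge",lidpt(p,0,0,0),"edge",lidpt(p,.165,.065,.004),"knob",lidpt(p,.134,0,.03))
k=lidpt(p,.134,0,.03);print(proj("top",k),proj("scene",k), "TCP knob shut", lidpt([*p[:3],0],.134,0,.03), "edge mid",lidpt(p,.178,0,0.004))
E
python3 fit.py
```

```text
[ 0.62663863 -0.14396649 -0.08119196  0.71862341]
[[ 1.2 -1.4]
 [-2.  -0.7]
 [-0.2  0.3]
 [ 0.1 -0.2]
 [-0.6 -0.3]
 [ 1.1  1.3]
 [ 0.5  0.1]
 [ 0.6  0.4]
 [-0.6 -1. ]
 [-1.2 -1.3]]
hinge [ 0.71434874 -0.15110354  0.08      ] edge [ 0.59845668 -0.07645847  0.19163846] knob [ 0.63350292 -0.14452505  0.19080016]
[[418.5703407  236.11532186]] [[235.89765518 241.31998317]] TCP knob shut [ 0.58079017 -0.14023576  0.11      ] edge mid [ 0.58343197 -0.14045073  0.20019699]
```

The fit is consistent, with residuals of about 1 px: box at (0.627,-0.144), yaw -0.08, lid angle 0.72. The knob projects onto its picture. I'll move above the lid edge with the fingers closed.

drive_tool:
  rows:
    - [[0,0,-0.112],[3.5,-5.1,0.3],0]
    - [[0,0,-0.112],[3.5,-5.1,0.3],0]
    - [[0,0,-0.112],[3.5,-5.1,0.3],0]
    - [[0,0,-0.112],[3.5,-5.1,0.3],0]
    - [[0,0,-0.112],[3.5,-5.1,0.3],0]
    - [[0,0,-0.112],[3.5,-5.1,0.3],0]
    - [[0,0,-0.112],[3.5,-5.1,0],0]
    - [[0,0,-0.112],[3.5,-5.1,0],0]
  force: 40

```text
clock: 1.1
position: [0.4565, 0.1377, 0.2602]
ee_rot: [-0.0, 0.569, 0.822, 0.0]
contact_force: [1.2, 0.8, -0.3]
width: -0.0
gripper_force: 0.0
```

drive_tool:
  rows:
    - [[0,0,-0.112],[3.5,-5.1,0],0]
    - [[0,0,-0.112],[3.5,-5.1,0],0]
    - [[0,0,-0.112],[3.5,-5.1,0],0]
    - [[0,0,-0.112],[3.5,-5.1,0],0]
    - [[0,0,0],[0,0,0],0]
    - [[0,0,0],[0,0,0],0]

```text
clock: 1.85
position: [0.5952, -0.0643, 0.2595]
ee_rot: [-0.001, 0.736, 0.677, -0.0]
contact_force: [-0.1, -0.4, -0.5]
width: 0.0002
gripper_force: 0.0
```

drive_tool:
  rows:
    - [[0,0,0],[0.2,-0.5,-2.5],0]
    - [[0,0,0],[0,0,-2],0]
    - [[0,0,0],[0,0,-1],0]
    - [[0,0,0],[-0.6,0,-0.8],0]
    - [[0,0,0],[-0.6,0.1,-0.8],0]
    - [[0,0,0],[-0.6,0,-0.8],0]

```text
clock: 2.6
position: [0.5796, -0.0683, 0.1814]
ee_rot: [0.0, 0.736, 0.677, 0.0]
contact_force: [1.1, -0.8, -0.5]
width: -0.0004
gripper_force: 0.3
```

drive_tool:
  rows:
    - [[0,0,0],[-0.6,0,-1.1],0]
    - [[0,0,0],[-0.6,0.1,-1.1],0]
    - [[0,0,0],[-0.5,0,-1.2],0]
    - [[0,0,0],[-0.4,0,-1.1],0]
    - [[0,0,0],[-0.3,0,-1.1],0]

```text
clock: 3.22
position: [0.5555, -0.0675, 0.1244]
ee_rot: [-0.0, 0.736, 0.677, -0.0]
contact_force: [-0.4, 0.2, -0.6]
width: 0.0001
gripper_force: 0.2
```

drive_tool:
  rows:
    - [[0,0,0],[-0.2,0,-0.7],0]
    - [[0,0,0],[-0.1,0,-0.5],0]
    - [[0,0,0],[0,0,0],0]

```text
clock: 3.6
position: [0.5526, -0.0675, 0.113]
ee_rot: [-0.0, 0.736, 0.677, -0.0]
contact_force: [-0.3, 0.5, 0.4]
width: 0.0004
gripper_force: 0.0
```

```bash
python3 - <<'E'
from h import *
a=eyes.get_image("scene")[150:370,100:360,::-1];b=eyes.get_image("top")[170:310,320:500,::-1]
a=cv2.resize(a,(400,338),interpolation=2);b=cv2.resize(b,(400,311),interpolation=2)
o=np.zeros((338,800,3),np.uint8);o[:,:400]=a;o[:311,400:]=b
cv2.imwrite("pics/d.png",o);print(manip.get_state()["contact_force"])
E
```

```text
[-0.25237819  0.02729506  1.00971272]
```

View pics/d.png

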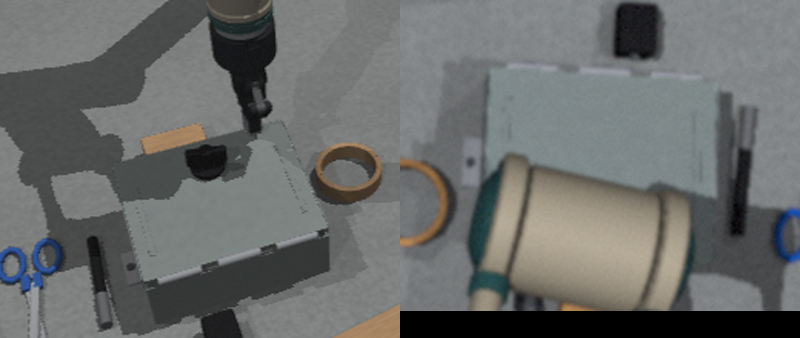

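The lid has followed the fingers down, and the knob stands upright at about (206,160) in the left half. I'll lower until the seal is felt.

drive_tool:
  rows:
    - [[0,0,0],[0,0,-0.3],0]
    - [[0,0,0],[0,0,-0.2],0]
    - [[0,0,0],[0,0,0],0]

```text
clock: 4.08
position: [0.5527, -0.0675, 0.1081]
ee_rot: [-0.0, 0.736, 0.677, -0.0]
contact_force: [-0.3, 0.7, -0.8]
width: 0.0001
gripper_force: 0.0
```

drive_tool:
  rows:
    - [[0,0,0],[0,0,-0.2],0]
    - [[0,0,0],[0,0,-0.2],0]
    - [[0,0,0],[0,0,0],0]

```text
clock: 4.45
position: [0.5528, -0.0675, 0.1042]
ee_rot: [-0.0, 0.736, 0.677, -0.0]
contact_force: [-0.5, -0.1, 0.1]
width: 0.0003
gripper_force: 0.0
```

drive_tool:
  rows:
    - [[0,0,0],[0,0,-0.2],0]
    - [[0,0,0],[0,0,-0.2],0]
    - [[0,0,0],[0,0,0],0]

```text
clock: 4.82
position: [0.5528, -0.0675, 0.1004]
ee_rot: [0.0, 0.736, 0.677, -0.0]
contact_force: [-0.5, 0.0, 3.4]
width: -0.0003
gripper_force: 1.6
```

The seal is felt at lid angle ~0.035, so the flange is low. Next I'll lift, open the gripper and look at the knob from above.

drive_tool:
  rows:
    - [[0,0,0],[0,0,4.5],0]
    - [[0,0,0],[0,0,5.5],0]
    - [[0,0,0],[1.4,-3.6,0],8]
    - [[0,0,0],[1.5,-3.7,0],8]
    - [[0,0,0],[0,0,0],8]
    - [[0,0,0],[0,0,0],8]

```text
clock: 5.58
position: [0.5814, -0.1401, 0.1996]
ee_rot: [-0.001, 0.736, 0.677, -0.0]
contact_force: [0.6, 1.0, 0.5]
width: 0.0724
gripper_force: 0.0
```

```bash
python3 - <<'E'
from h import *
c=eyes.get_calibration("wrist");print(c);print(manip.get_state()["position"])
cv2.imwrite("pics/w.png",eyes.get_image("wrist")[:,:,::-1])
a=.035
p=np.load("p.npy");P=lidpt([*p[:3],a],.134,0,.0385);q=c["view"][:3,:3]@P+c["view"][:3,3];q*=[1,-1,-1]
r=np.hypot(*q[:2]);th=np.arctan2(r,q[2]);K=c["camera_matrix"];print(K[0,0]*th*q[:2]/r+K[:2,2])
E
```

```text
{'camera_matrix': array([[371.64829954,   0.        , 320.50605341],
       [  0.        , 371.64829954, 245.03935032],
       [  0.        ,   0.        ,   1.        ]]), 'view': array([[ 9.96345607e-01, -8.54088691e-02, -8.69226821e-04,
        -5.91234342e-01],
       [ 8.14434137e-02,  9.53054297e-01, -2.91641008e-01,
         1.11216131e-01],
       [ 2.57371491e-02,  2.90504445e-01,  9.56527452e-01,
        -3.12633652e-01],
       [ 0.00000000e+00,  0.00000000e+00,  0.00000000e+00,
         1.00000000e+00]])}
[ 0.58135412 -0.14009612  0.19961085]
[321.73983783 263.63757588]
```

View pics/w.png

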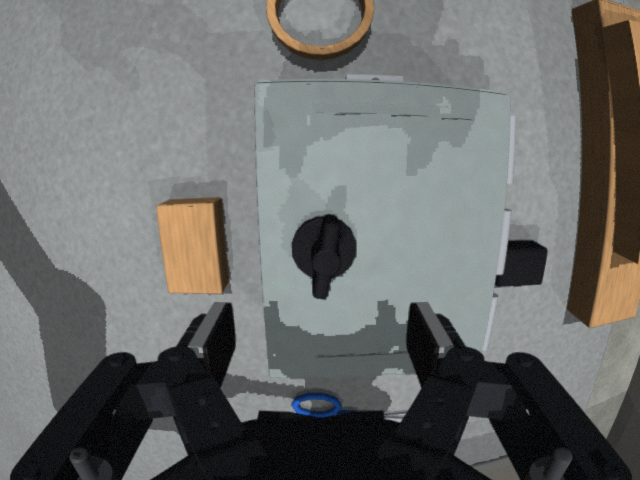

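The wing's top runs from about (331,217) to (320,297), with its hub near (326,259). The disc is centred at (324,247). I'll turn those pixels into positions.

```bash
python3 - <<'E'
from h import *
c=eyes.get_calibration("wrist");V=c["view"];K=c["camera_matrix"]
def ray(u,z):
    d=np.array(u)-K[:2,2];r=np.hypot(*d);t=r/K[0,0]
    v=np.array([np.sin(t)*d[0]/r,-np.sin(t)*d[1]/r,-np.cos(t)]);R=V[:3,:3];o=-R.T@V[:3,3];w=R.T@v
    return (o+w*(z-o[2])/w[2]).round(4)
A,B=ray((331,217),.123),ray((320,297),.123);print(A,B,(A+B)/2,np.linalg.norm(A-B),np.arctan2(*(A-B)[:2]))
print("hub",ray((326,259),.123),"disc",ray((324,247),.097))
print("fr corner",ray((256,83),.09),"hinge",ray((510,94),.085),lidpt([*np.load("p.npy")[:3],.035],.178,.11,.004))
E
```

```text
[ 0.5898 -0.1123  0.123 ] [ 0.5792 -0.1618  0.123 ] [ 0.5845  -0.13705  0.123  ] 0.050622228319187994 0.21095536412869814
hub [ 0.5849 -0.1374  0.123 ] disc [ 0.5839 -0.1379  0.097 ]
fr corner [ 0.5495 -0.0269  0.09  ] hinge [ 0.7244 -0.0401  0.085 ] [ 0.54610459 -0.0270498   0.09022628]
```

The knob is at (0.5845,-0.1375) and turned about 0.13 rad, and the wing measures 50.6 mm, which matches. I'll align and descend.

drive_tool:
  rows:
    - [[0,0,-0.127],[0.3,0.3,0],6]
    - [[0,0,0],[0,0,-3],6]
    - [[0,0,0],[0,0,-3],6]
    - [[0,0,0],[0,0,-2],6]
    - [[0,0,0],[0,0,-0.8],6]
    - [[0,0,0],[0,0,0],6]
  force: 40

```text
clock: 6.38
position: [0.5846, -0.1369, 0.1122]
ee_rot: [-0.0, 0.777, 0.629, -0.0]
contact_force: [-0.8, -0.1, 0.1]
width: 0.0601
gripper_force: 0.0
```

drive_tool:
  rows:
    - [[0,0,0],[0,0,0],2]
    - [[0,0,0],[0,0,0],0]
    - [[0,0,0],[0,0,0],0]
    - [[0,0,0],[0,0,0],0]
    - [[0,0,0],[0,0,0],0]

```text
clock: 7.0
position: [0.5845, -0.1376, 0.1126]
ee_rot: [-0.0, 0.778, 0.629, -0.0]
contact_force: [-2.1, 0.1, 3.1]
width: 0.0091
gripper_force: 42.6
```

Gripped, with a width of about 9–10 mm. Now I'll press down gradually.

drive_tool:
  rows:
    - [[0,0,0],[-0.02,0,-0.2],0]
    - [[0,0,0],[-0.02,0,-0.2],0]
    - [[0,0,0],[0,0,0],0]

```text
clock: 7.38
position: [0.584, -0.1376, 0.1093]
ee_rot: [0.0, 0.778, 0.629, -0.0]
contact_force: [-4.0, 0.2, 8.1]
width: 0.0091
gripper_force: 40.9
```

drive_tool:
  rows:
    - [[0,0,0],[-0.06,0,-0.2],0]
    - [[0,0,0],[-0.06,0,-0.2],0]
    - [[0,0,0],[0,0,0],0]

```text
clock: 7.75
position: [0.5836, -0.1376, 0.1069]
ee_rot: [0.001, 0.778, 0.629, 0.001]
contact_force: [-5.4, -1.3, 15.6]
width: 0.0092
gripper_force: 41.8
```

drive_tool:
  rows:
    - [[0,0,0],[-0.05,0,-0.1],0]
    - [[0,0,0],[-0.05,0,-0.1],0]
    - [[0,0,0],[0,0,0],0]

```text
clock: 8.12
position: [0.5835, -0.1376, 0.1061]
ee_rot: [0.002, 0.778, 0.629, 0.002]
contact_force: [-5.3, 1.7, 20.3]
width: 0.0089
gripper_force: 42.5
```

drive_tool:
  rows:
    - [[0,0,-0.08],[0,0,0],0]
    - [[0,0,-0.08],[0,0,0],0]
    - [[0,0,-0.08],[0,0,0],0]
    - [[0,0,0],[0,0,0],0]

```text
clock: 8.62
position: [0.584, -0.1378, 0.1061]
ee_rot: [0.002, 0.848, 0.531, 0.002]
contact_force: [-4.1, 2.1, 18.6]
width: 0.0091
gripper_force: 42.3
```

```bash
python3 - <<'E'
from h import *
s=manip.get_state();print(s["position"],s["contact_force"],s["moment"],s["ee_rot"])
E
```

```text
[ 0.58404591 -0.13780963  0.10607449] [-4.08289667  2.11808025 18.63245026] [ 0.32976329  0.46811427 -0.0399414 ] [0.00216128 0.8475006  0.53078581 0.00211738]
```

drive_tool:
  rows:
    - [[0,0,0],[0,0,-0.04],0]
    - [[0,0,-0.08],[0,0,0],0]
    - [[0,0,-0.08],[0,0,0],0]
    - [[0,0,-0.08],[0,0,0],0]
    - [[0,0,-0.08],[0,0,0],0]
    - [[0,0,0],[0,0,0],0]

```text
clock: 9.38
position: [0.5846, -0.1383, 0.106]
ee_rot: [0.003, 0.921, 0.389, 0.003]
contact_force: [-4.0, 0.9, 19.7]
width: 0.0093
gripper_force: 42.4
```

```bash
python3 - <<'E'
from h import *
s=manip.get_state();print(s["position"],s["contact_force"],s["moment"],s["ee_rot"])
E
```

```text
[ 0.58462234 -0.13830514  0.10603385] [-3.95756241  0.92374615 19.69159934] [ 0.17829161  0.42807225 -0.02074762] [0.00254247 0.92122505 0.38901122 0.00286683]
```

No jam, and the tool follows. I'll keep turning.

drive_tool:
  rows:
    - [[0,0,-0.09],[0,0,0],0]
    - [[0,0,-0.09],[0,0,0],0]
    - [[0,0,-0.09],[0,0,0],0]
    - [[0,0,-0.09],[0,0,0],0]
    - [[0,0,-0.09],[0,0,0],0]
    - [[0,0,-0.09],[0,0,0],0]
    - [[0,0,-0.09],[0,0,0],0]
    - [[0,0,0],[0,0,0],0]

```text
clock: 10.38
position: [0.5853, -0.1396, 0.1061]
ee_rot: [0.003, 0.996, 0.085, 0.004]
contact_force: [-3.0, -1.3, 18.6]
width: 0.0092
gripper_force: 42.2
```

```bash
python3 - <<'E'
from h import *
s=manip.get_state();print(s["position"],s["contact_force"],s["moment"],s["ee_rot"])
E
```

```text
[ 0.58527699 -0.13960479  0.10607651] [-3.02564674 -1.34477991 18.61300547] [-0.37655484  0.28690983 -0.0232474 ] [0.00281679 0.99639709 0.08466696 0.00405005]
```

drive_tool:
  rows:
    - [[0,0,-0.05],[0,0,0],0]
    - [[0,0,-0.05],[0,0,0],0]
    - [[0,0,-0.05],[0,0,0],0]
    - [[0,0,0],[0,0,0],0]

```text
clock: 10.88
position: [0.5853, -0.14, 0.1061]
ee_rot: [0.003, 1.0, 0.01, 0.004]
contact_force: [-3.4, -2.5, 17.4]
width: 0.0094
gripper_force: 42.2
```

```bash
python3 - <<'E'
from h import *
s=manip.get_state();print(s["position"],s["contact_force"],s["moment"],s["ee_rot"])
E
```

```text
[ 0.58527671 -0.1399511   0.10607922] [-3.43867217 -2.50786331 17.39999827] [-0.52197893  0.31689597 -0.01677895] [0.00282477 0.99993734 0.00997322 0.00422811]
```

drive_tool:
  rows:
    - [[0,0,-0.04],[0,0,0],0]
    - [[0,0,-0.04],[0,0,0],0]
    - [[0,0,0],[0,0,0],0]

```text
clock: 11.25
position: [0.5852, -0.14, 0.1061]
ee_rot: [0.003, 1.0, -0.028, 0.004]
contact_force: [-3.8, -2.3, 18.5]
width: 0.009
gripper_force: 48.3
```

```bash
python3 - <<'E'
from h import *
s=manip.get_state();print(s["position"],s["contact_force"],s["moment"],s["ee_rot"])
E
```

```text
[ 0.58523567 -0.1400037   0.10607016] [-3.84195972 -2.30189383 18.47119015] [-0.43483739  0.41673606  0.83873096] [ 0.00300548  0.99958437 -0.02836785  0.00416175]
```

There's a firm stop (0.84 N m), so the knob is home. I'll ease off the torque and press, then open and lift away.

drive_tool:
  rows:
    - [[0,0,0.045],[0,0,-0.0],0]
    - [[0,0,0],[0,0,0.15],0]
    - [[0,0,0],[0,0,0.15],0]
    - [[0,0,0],[0,0,0],0]
  force: 20

```text
clock: 11.75
position: [0.5853, -0.14, 0.1076]
ee_rot: [0.003, 1.0, -0.007, 0.004]
contact_force: [-1.1, -4.2, 10.6]
width: 0.009
gripper_force: 41.1
```

```bash
python3 - <<'E'
from h import *
s=manip.get_state();print(s["position"],s["contact_force"],s["moment"],s["ee_rot"])
E
```

```text
[ 0.58532768 -0.14003991  0.10761748] [-1.13684214 -4.23058266 10.61863822] [-0.66768227  0.05129326  0.21083839] [ 0.00275667  0.99996388 -0.0070067   0.00394356]
```

drive_tool:
  rows:
    - [[0,0,0],[0,0,0.15],0]
    - [[0,0,0],[0,0,0.1],0]
    - [[0,0,0],[0,0,0],3]
    - [[0,0,0],[0,0,0],4]
    - [[0,0,0],[0,0,0],4]
    - [[0,0,0],[0,0,2],4]
    - [[0,0,0],[0,0,4],4]
    - [[0,0,0],[0,0,4],4]

```text
clock: 12.75
position: [0.5819, -0.1371, 0.208]
ee_rot: [-0.0, 1.0, -0.008, -0.001]
contact_force: [-0.3, 0.2, 0.0]
width: 0.0402
gripper_force: 0.0
```

```bash
python3 - <<'E'
from h import *
s=manip.get_state();print(s["position"],s["contact_force"])
cv2.imwrite("pics/w2.png",eyes.get_image("wrist")[:,:,::-1])
b=eyes.get_image("scene")[150:400,80:380,::-1];cv2.imwrite("pics/s2.png",cv2.resize(b,None,fx=2,fy=2,interpolation=2))
E
```

```text
[ 0.58188263 -0.13713813  0.20802349] [-0.25410017  0.15025177  0.02720548]
```

View pics/w2.png

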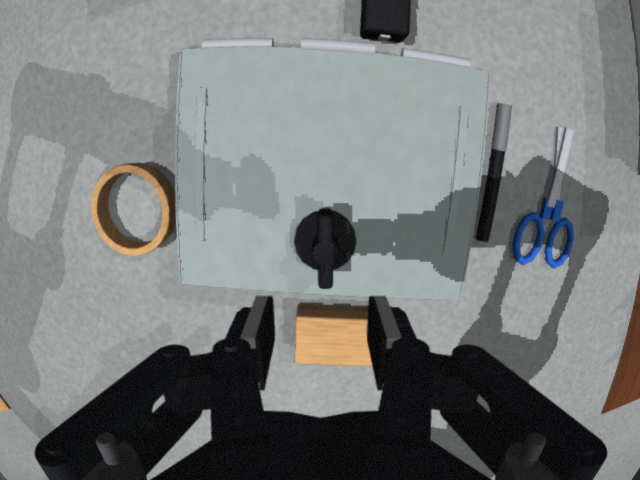

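View pics/s2.png

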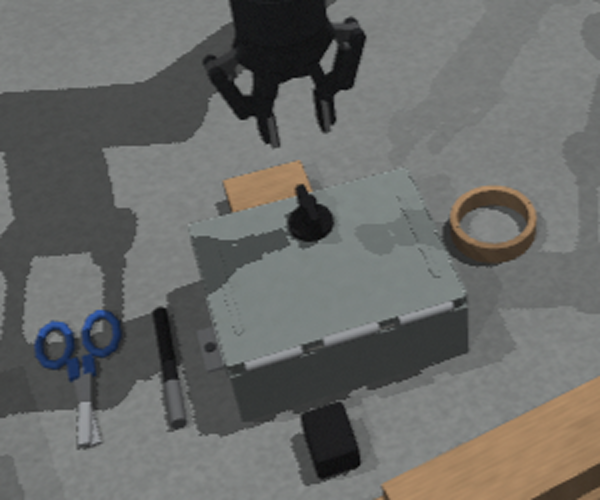

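The lid is shut flat. The wing, from (326,212) to (326,287) in the wrist view, lies along the box's x, so the latch is home. The bystanders are where they were and the gripper is clear.

```bash
python3 -c "
from rig import job
print(job.sign_off())"
```

```text
the job is handed in; nothing more can be done
None
```

The lid is shut and stays down by itself, the knob was turned clockwise to its stop with at most about 20 N of press measured at the knob, nothing else on the bench was moved, and the job was handed in at about 13 s.

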